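Hang the latch-keep sample on its keyhole screw

TASK

The metal sample plate with the keyhole stands among the glass samples in the slotted oak stand, where its side edges cannot be reached: lift it out, stand it upright in the slot of the grey set-down block and let go of it, so that you can take it again by its side edges. Then hang it on the display post whose screw fits its keyhole, latch keep facing outwards: pass the eye over the screw head and slide the plate down until the screw is fully home at the top of the narrow slot, so that it hangs straight. Leave the glass samples in the stand and everything else on the counter where they are.

Things in the scene. Friction and masses are not known exactly. Their poses are not given: they have to be found in the camera images.
- plate: Aluminium sample plate 64 wide (y), 160 tall (z), 8 thick (x), 180 to 340 g. Origin: centre of its bottom edge, mid thickness. A brass latch keep, 46 wide, stands 18 proud of the front (+x) face, 52 to 78 above the bottom; the top 30 is solid. At the start it stands in one of the stand's four slots (bottom at height 10), front to the stand's +x.
- eye (a point): Centre of the keyhole's eye: on the plate's centre line, 100 above its bottom edge, mid thickness; axes as the plate's. The eye is an octagon 26 across, cut right through; from it a slot 12 wide runs up to 130 above the bottom, so the plate comes down 26 until a neck of 8 is home.
- plate_front (a point): Point on the latch keep's outer face, 22 in front of the plate's mid plane, 65 above its bottom edge.
- stand: Fixed oak stand 190 (x) by 104 (y). Origin: centre of its underside. Four slots along y at x = -69, -23, 23, 69: 10.5 wide, floor at height 10, mouth at 46. End boards 12 thick, 150 high along the long sides at y = -46 and 46 (80 clear between), so samples are pinched by their faces from above and lifted straight out. Plate's top at height 170.
- block: Fixed grey set-down block 80 (x) by 70 (y) by 54 high. Origin: centre of its underside. One slot across its middle along y, open at both ends: 10.5 wide, floor at height 8, straight sides up to 46, then flaring at 45 degrees to 28 wide. Either face of the plate may look to its +x.
- post_small: Fixed post with the screw that fits: light wood upright 44 wide (y), 40 deep, 205 high; steel foot 90 wide, 12 high, reaching 50 before the face and 60 behind it. Origin: on the counter plumb under the middle of the front face; front is +x, away from the robot. The hung plate's front looks to +x, its bottom is at height 34.
- screw_small (a point): Middle of the small screw's neck, 6 in front of the post's face, height 160, on its centre line; axes as the post's. The screw points along +x: neck 8 in diameter and 12 long from the face, then a head 20 in diameter, 5 thick, its outer face 17 from the post.
- post_big: Fixed post like the other in all but its screw head, 36 in diameter and too large for the plate's eye. Either post may stand on the left.
- glass_clear: Clear glass sample 68 wide (y), 105 tall (z), 8 thick (x), in a slot of the stand, top at height 115. Origin: centre of its bottom edge.
- glass_frosted: Frosted glass sample, same size, in another slot. Origin: centre of its bottom edge.
- glass_bronze: Bronze glass sample, same size, in another slot. Origin: centre of its bottom edge.
- roller: Bystander: white nylon roller standing on end, 48 in diameter, 60 high. Origin: centre of its underside.
- latch_keep: Bystander: loose brass latch keep, 30 by 75 by 27 high. Origin: centre of its underside.
- lifter: Bystander: black two-cup glass lifter, 250 long (y), 100 wide, 77 high. Origin: centre of its underside.
- tape: Bystander: tape measure, 97 by 45 by 60 high. Origin: centre of its case's underside.
Things that resemble listed ones, but are neither listed nor needed, are in the scene too. There is more than one size of the glass_bronze; the job needs the middle-sized.

How it is judged:
On the way:
1. the plate stands upright in the block's slot, let go (x of plate in the frame of block between -0.006 and 0.006 m and y of plate in the frame of block between -0.03 and 0.03 m and z of plate in the frame of block between 0.004 and 0.013 m and angle between plate's own z axis and vertical below 0.12 rad and contact force between the fingers and plate below 0.1 N and linear speed of plate below 0.03 m/s), for 0.2 s.
At the end, for the whole second after the job is handed in: Plate released, at rest on the small-headed screw, front outwards: neck in the narrow slot, 119 mm or more above its bottom edge (126 is home), 5 mm of centre; upright to 0.12 rad, parallel to the post to 0.15. Glass upright (0.2 rad) within 20 mm of its start, other bystanders within 30 mm (z of screw_small in the frame of plate between 0.119 and 0.133 m and y of screw_small in the frame of plate between -0.005 and 0.005 m and x of screw_small in the frame of plate between -0.007 and 0.007 m and angle between plate's own z axis and vertical below 0.12 rad and angle between the x axis of plate and the x axis of post_small, either way round below 0.15 rad and x of plate_front in the frame of post_small above 0.015 m and linear speed of plate below 0.02 m/s and angular speed of plate below 0.2 rad/s and contact force between the fingers and plate below 0.1 N and distance of each of glass_clear, glass_frosted, glass_bronze from where it was at the start of the episode below 0.02 m and angle between each of glass_clear, glass_frosted, glass_bronze's own z axis and vertical below 0.2 rad and distance of each of roller, latch_keep, lifter, tape from where it was at the start of the episode below 0.03 m); the robot touches nothing.
It fails at once if a glass sample is pulled up, knocked or tipped (20 mm, 0.3 rad) (distance of any of glass_clear, glass_frosted, glass_bronze from where it was at the start of the episode above 0.02 m or angle between any of glass_clear, glass_frosted, glass_bronze's own z axis and vertical above 0.3 rad).
It fails at once if a bystander is pushed more than 30 mm (distance of any of roller, latch_keep, lifter, tape from where it was at the start of the episode above 0.03 m).
It also fails if it takes over 64 s, if anything falls off the work surface, if the arm or the gripper's body presses on something with over 40 N, if the wrist force passes 120 N, or if a joint passes its speed limit or range.

ROBOT

A 6-joint arm with a two-finger parallel gripper is mounted at the origin on the work surface. World frame = base frame: x ahead of the robot, y to its left, z up, the work surface at z = 0. Lengths are in m, angles in rad, forces in N, time in s.
With the tool pointing down it reaches from about 0.275 to 0.85 m from the base axis. Payload 5.2 kg.
Tool frame: the origin (TCP) lies at the very end of the fingers, on their centre line; the grasp point (between the pads) lies 19 mm behind it; z points along the fingers, y is the line along which they close (so a half turn about z gives the same grasp; the last joint's range is limited). The gripper opens to 85 mm and grips with 20 to 120 N. Pads are 22 mm wide; open, the fingers measure 114 mm over their backs; the gripper's body (76 mm by 85 mm) begins 54 mm behind the grasp point. The pads swing forward as they close: fully open they stand 13 mm farther back than shut.
Start: joints at [-1.382, 0.259, 1.535, -0, 1.348, -0.203], TCP at [0.21, -0.508, 0.231] pointing down, gripper open.
Joint ranges: [-3.14, 3.14], [-0.91, 2.08], [0.19, 2.58], [-1.22, 4.36], [0.22, 2.71], [-3.12, 3.12]. Speed limits (rad/s): [2.57, 2.57, 3.14, 3.14, 3.14, 3.14].

INTERFACE

Orientations are given as a rotation vector (axis times angle).
In Python, from cell import env gives the robot as it stands. The module is installed in compiled form; this text tells all that it offers.
- The arm moves only by the tool servo_tool, never from a script. Its argument "motion" is a list of rows, each an object of numbers: "rx", "ry", "rz": the turn, a rotation vector about the world's x, y, z in rad; "dx", "dy", "dz": the shift along the world's x, y, z in cm; "fingers": the gripper's target within -1 to 1 (shut at 1, half-way at 0, fully open at -1). In form: [{"rx": .., "ry": .., "rz": .., "dx": .., "dy": .., "dz": .., "fingers": ..}, ...]. A call has 1 to 5 rows; each row shifts and turns the commanded pose from where the row before left it; what a row does not reach is not made up. A row lasts 1/8 s, in which the tool goes at most 62.5 mm and 10.7 degrees, less where a joint would pass 70% of its speed; a pose out of reach is approached as far as the arm can. A call with a gripper value outside its range is refused whole. The fingers move at their own pace and stop on an object; the grip force is fixed at half the most. Time passes only in rows, so rows that do not move let the fingers close. It gives the time, the measured TCP pose, the force, the opening and the grip force at its end, in the units of the state.
- env.sense(): the state, without advancing time (a new reading comes with each control period).
- env.read_camera(name): name is "scene" or "top" or "wrist"; returns a dict with "img" (384x512x3 uint8, red, green, blue), "z_map" (384x512 float32, m along the optical axis (not along the pixel's ray), 0 where there is no reading), "fx", "fy", "cx", "cy" (pixels), "R" (3x3) and "t" (3): a world point X has camera coordinates R X + t; the wrist camera has in their place "mount" (4x4, takes a point from camera to tool coordinates, whose origin is the TCP and whose axes are the flange's). Camera axes: x right, y down, z forward; pixel columns grow to the right and rows downward; lengths in m; the calibration is good to about 2 mm. A picture is of the moment at which its call begins: read the wrist's pose just before it.
- env.sign_off(): hands the job in; it is judged then, once.
The state is a dict: "clock": time; "q": joint angles; "joint_velocities": joint speeds; "effort": joint torques, N m; "ee_pos": TCP position; "eef_rot": TCP orientation; "ft_force": force on the tool from outside, world axes, zero at the start; "wrist_torque": the same for the moment, N m; "opening": finger opening in m; "grip_force": force on a finger pad.
Only numpy, scipy, OpenCV 4.12 (cv2) and the standard library are available. Lean on these libraries where they do the work, as an engineer would, in place of code of your own. Each camera call takes 0.05 s, during which the arm holds its last target. There are 200 camera calls.

## Working session

There is one attempt and no reset: what is moved stays moved. The work goes in short steps, Python scripts to look and compute and a tool call to move; the robot and the scene stay as the last step left them, time stands still between calls to the robot, and variables do not carry over. Pictures are saved under pics/ and viewed, at most 13 in all, crops included, and the job is handed in when it is done.

Besides the shell and the picture viewer there is one more tool, called after "Request:" as name([rows], argument=value, ...), one row to a line, values as JSON. servo_tool: Moves the arm, as the interface text tells. Its arguments: {"type":"object","properties":{"motion":{"type":"array"}},"required":["motion"]}

```bash
mkdir -p pics
cat > h.py <<'E'
import numpy as np, cv2
from cell import env
from scipy.spatial.transform import Rotation as Ro
def cam(n):
    s=env.sense(); c=env.read_camera(n)
    if 'mount' in c:
        T=np.eye(4); T[:3,:3]=Ro.from_rotvec(s['eef_rot']).as_matrix(); T[:3,3]=s['ee_pos']
        M=T@np.array(c['mount'])
    else:
        M=np.eye(4); R=np.array(c['R']); M[:3,:3]=R.T; M[:3,3]=-R.T@np.array(c['t'])
    c['M']=M; return c
def cloud(c):
    z=c['z_map']; v,u=np.indices(z.shape)
    P=np.stack([(u-c['cx'])/c['fx']*z,(v-c['cy'])/c['fy']*z,z],-1)
    W=P@c['M'][:3,:3].T+c['M'][:3,3]; W[z==0]=np.nan; return W
def save(c,name,crop=None,k=1):
    im=c['img'][...,::-1]
    if crop: im=im[crop[1]:crop[3],crop[0]:crop[2]]
    cv2.imwrite('pics/'+name+'.png',cv2.resize(im,None,fx=k,fy=k,interpolation=cv2.INTER_CUBIC))
E
python3 - <<'E'
from h import *
print(env.sense())
a=cam('scene');b=cam('top')
np.savez('c0.npz',s=cloud(a),t=cloud(b),si=a['img'],ti=b['img'])
for c in(a,b):print(c['M'].round(3),c['fx'])
im=np.hstack([a['img'],b['img']])
save(a,'scene0',None,1.5);save(b,'top0',None,1.5)
E
```

```text
{'clock': 0.0, 'q': array([-1.38179471e+00,  2.59330043e-01,  1.53608491e+00,  2.06351556e-05,
        1.34801493e+00, -2.02800046e-01]), 'joint_velocities': array([ 0.00082022, -0.00198761,  0.00046411, -0.00127296,  0.00039896,
       -0.00066398]), 'effort': array([ 6.87627871e-04, -4.46029437e+01, -2.90569013e+01, -1.37739522e-05,
        1.17313999e-02, -7.82927174e-06]), 'ee_pos': array([ 0.2099462 , -0.50777747,  0.23048094]), 'eef_rot': array([-3.07970202e+00, -6.11147054e-01, -5.14855462e-05]), 'ft_force': array([-0.73533572,  0.5632853 , -0.55927218]), 'wrist_torque': array([-0.02057634, -0.00325919,  0.0142472 ]), 'grip_force': 0.0, 'opening': 0.0853532080864904}
[[-0.818  0.349 -0.458  1.051]
 [ 0.575  0.527 -0.626  0.707]
 [ 0.023 -0.775 -0.631  0.796]
 [ 0.     0.     0.     1.   ]] 402.8025302024847
[[ 0.002 -0.983  0.183  0.376]
 [-1.    -0.006 -0.018  0.028]
 [ 0.018 -0.183 -0.983  1.251]
 [ 0.     0.     0.     1.   ]] 465.4892694348419
```

View pics/scene0.png

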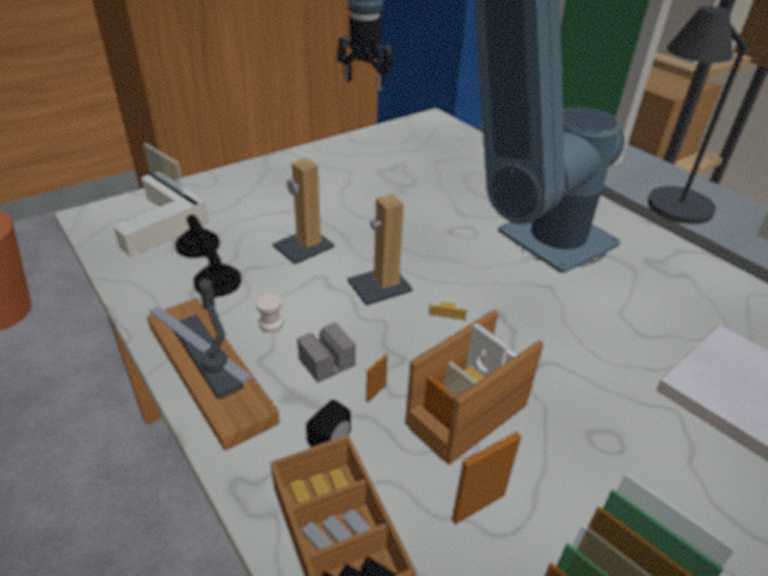

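View pics/top0.png

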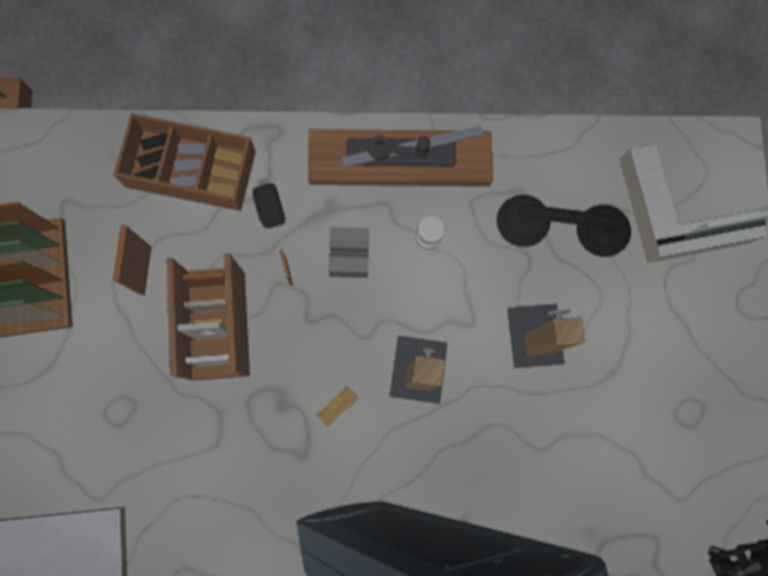

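The scene view shows the stand at (475,385) holding the metal plate, whose keyhole shows at (487,358). The block is at (327,350) and the two posts are at (305,205) and (388,245). The left post's head at (293,187) is clearly larger than the one at (376,224).
In the top view the plate is at (203,328), the block at (349,252), the small post at (425,370) and the big post at (555,335).

The plate candidates are the uprights in the stand. The one with the keyhole is second from the robot side. I'll measure next and confirm both choices in one crop.

Run:
```python
from h import *
d=np.load('c0.npz')
W=d['t'];S=d['s']
def rect(W,box,z0,z1,name):
    u0,v0,u1,v1=[int(x/1.5) for x in box]
    P=W[v0:v1,u0:u1].reshape(-1,3); P=P[(P[:,2]>z0)&(P[:,2]<z1)]
    if len(P)<5: print(name,len(P)); return
    r=cv2.minAreaRect((P[:,:2]*1000).astype(np.float32)); print(name,len(P),P.mean(0).round(4),'rect mm',np.round(r[0],1),np.round(r[1],1),round(r[2],1))
rect(W,(155,245,255,390),.14,.156,'boards')
rect(W,(160,250,190,390),.14,.156,'boardL')
rect(W,(220,245,255,390),.14,.156,'boardR')
rect(W,(170,300,240,345),.16,.18,'platetop')
rect(W,(320,215,380,285),.048,.06,'blocktop')
rect(W,(380,325,460,410),.195,.215,'postS top')
rect(W,(380,325,460,410),.005,.02,'footS')
rect(W,(500,295,595,375),.195,.215,'postB top')
rect(W,(500,295,595,375),.005,.02,'footB')
rect(W,(410,340,440,358),.13,.18,'screwS')
rect(S,(365,180,385,235),.1,.2,'scene screwS')
rect(S,(280,170,300,200),.1,.2,'scene screwB')
a=d['si'];
A=cv2.resize(a[185:310,265:370],(504,600),interpolation=2)
B=cv2.resize(a[95:205,180:280],(290,300),interpolation=2)
cv2.imwrite('pics/crop1.png',np.hstack([A,np.vstack([B,B*0])])[...,::-1])
```

```text
boards 925 [0.5317 0.2778 0.1487] rect mm [534.9 278.1] [189.7 105.5] 4.8
boardL 465 [0.529  0.3221 0.1486] rect mm [531.4 314. ] [188.8  32.1] 4.0
boardR 440 [0.5356 0.2312 0.1488] rect mm [538.3 236.8] [189.7  22.7] 4.8
platetop 114 [0.5109 0.2752 0.1692] rect mm [511.3 275.8] [ 8.8 64.2] 5.1
blocktop 638 [0.6624 0.0447 0.0534] rect mm [662.4  45.2] [69.1 81.3] 89.9
postS top 355 [ 0.4413 -0.0775  0.2043] rect mm [441.8 -77.9] [43.9 40.1] 82.3
footS 904 [ 0.4594 -0.0732  0.0112] rect mm [467.1 -79.9] [141.2 135.9] 0.3
postB top 356 [ 0.502  -0.291   0.2038] rect mm [ 502.4 -291.7] [41.  44.5] 2.5
footB 906 [ 0.5183 -0.2821  0.011 ] rect mm [ 520.5 -315.2] [140.6 170.4] 0.4
screwS 27 [ 0.4735 -0.0826  0.1649] rect mm [472.2 -82.7] [16.4  9.2] 87.6
scene screwS 143 [ 0.4676 -0.0841  0.1673] rect mm [472.3 -86. ] [39.4 20. ] 78.3
scene screwB 141 [ 0.5329 -0.2938  0.1654] rect mm [ 534.3 -295.2] [22.  40.2] 5.0
```

View pics/crop1.png

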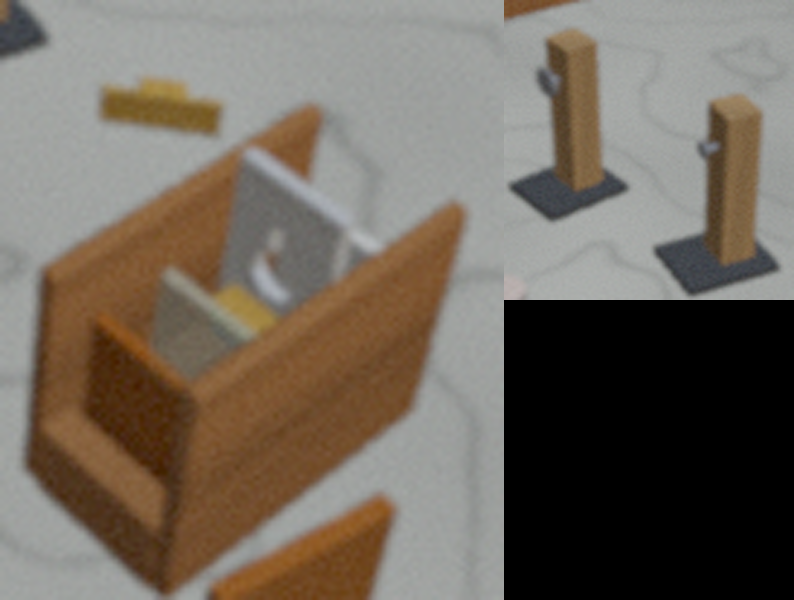

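The crop confirms the plate: it is grey with the keyhole at (270,250), and the brass keep faces +x (it shows yellow at (250,300)). The small-headed screw is on the right-hand post, at (710,148).

The plate top measures 64×9 mm at z 0.169, and the boards, block and post also match their given sizes. I'll move above the plate.

Request:
servo_tool([
  {"dx":2,"dy":5.2,"dz":3,"rz":0.084,"fingers":-1},
  {"dx":2,"dy":5.2,"dz":3,"rz":0.084,"fingers":-1},
  {"dx":2,"dy":5.2,"dz":3,"rz":0.084,"fingers":-1},
  {"dx":2,"dy":5.2,"rz":0.084,"fingers":-1},
  {"dx":2,"dy":5.2,"rz":0.084,"fingers":-1},
])

```text
invalid input
```

Request:
servo_tool([
  {"dx":2,"dy":5.2,"rz":0.084,"fingers":-1},
  {"dx":2,"dy":5.2,"rz":0.084,"fingers":-1},
  {"dx":2,"dy":5.2,"rz":0.084,"fingers":-1},
  {"dx":2,"dy":5.2,"rz":0.084,"fingers":-1},
  {"dx":2,"dy":5.2,"rz":0.084,"fingers":-1},
])

```text
invalid input
```

Request:
servo_tool([
  {"dx":2,"dy":5.2,"rz":0.084,"fingers":-1},
  {"dx":2,"dy":5.2,"rz":0.084,"fingers":-1},
  {"dx":2,"dy":5.2,"rz":0.084,"fingers":-1},
  {"dx":2,"dy":5.2,"rz":0.084,"fingers":-1},
  {"dx":2,"dy":5.2,"rz":0.084,"fingers":-1},
])

```text
invalid input
```

```bash
cat >> h.py <<'E'
def st():
    s=env.sense(); R=Ro.from_rotvec(s['eef_rot']).as_matrix()
    print('t',s['clock'],'tcp',s['ee_pos'].round(4),'yaw_y deg',round(float(np.degrees(np.arctan2(R[1,1],R[0,1]))),2),'z',R[:,2].round(3),'F',s['ft_force'].round(1),'op',round(s['opening'],4),'q',s['q'].round(2)); return s
def rect(W,c,r,z0,z1,name):
    P=W.reshape(-1,3); P=P[(P[:,2]>z0)&(P[:,2]<z1)&(np.abs(P[:,0]-c[0])<r)&(np.abs(P[:,1]-c[1])<r)]
    if len(P)<5: print(name,len(P)); return P
    q=cv2.minAreaRect((P[:,:2]*1000).astype(np.float32)); print(name,len(P),'mean',P.mean(0).round(4),'rect',np.round(q[0],1),np.round(q[1],1),round(q[2],1)); return P
E
python3 - <<'E'
from h import *
st(); c=cam('wrist'); W=cloud(c); save(c,'w1',None,1.2)
rect(W,(.511,.2755),.045,.16,.18,'plate')
rect(W,(.535,.278),.13,.14,.156,'boards')
E
```

```text
t 0.1 tcp [ 0.21   -0.5078  0.2306] yaw_y deg -67.55 z [-0.     0.002 -1.   ] F [ 0.5 -0.6  0.7] op 0.0855 q [-1.38  0.26  1.54  0.    1.35 -0.2 ]
plate 0
boards 0
```

Every field has to be present in each row, so I'll send full rows.

Request:
servo_tool([
  {"rx":0,"ry":0,"rz":0.084,"dx":2,"dy":5.2,"dz":3,"fingers":-1},
  {"rx":0,"ry":0,"rz":0.084,"dx":2,"dy":5.2,"dz":3,"fingers":-1},
  {"rx":0,"ry":0,"rz":0.084,"dx":2,"dy":5.2,"dz":3,"fingers":-1},
  {"rx":0,"ry":0,"rz":0.084,"dx":2,"dy":5.2,"dz":0,"fingers":-1},
  {"rx":0,"ry":0,"rz":0.084,"dx":2,"dy":5.2,"dz":0,"fingers":-1},
])

```text
clock: 0.78
ee_pos: [0.3097, -0.2486, 0.3205]
eef_rot: [2.884, 1.243, 0.001]
ft_force: [0.8, -0.8, 0.1]
opening: 0.0854
grip_force: 0.0
```

Request:
servo_tool([
  {"rx":0,"ry":0,"rz":0.084,"dx":2,"dy":5.2,"dz":0,"fingers":-1},
  {"rx":0,"ry":0,"rz":0.084,"dx":2,"dy":5.2,"dz":0,"fingers":-1},
  {"rx":0,"ry":0,"rz":0.084,"dx":2,"dy":5.2,"dz":0,"fingers":-1},
  {"rx":0,"ry":0,"rz":0.084,"dx":2,"dy":5.2,"dz":0,"fingers":-1},
  {"rx":0,"ry":0,"rz":0.084,"dx":2,"dy":5.2,"dz":0,"fingers":-1},
])

```text
clock: 1.4
ee_pos: [0.4095, 0.0116, 0.3202]
eef_rot: [2.562, 1.818, 0.0]
ft_force: [1.1, -0.3, -0.1]
opening: 0.0855
grip_force: 0.0
```

Request:
servo_tool([
  {"rx":0,"ry":0,"rz":0.084,"dx":2,"dy":5.2,"dz":0,"fingers":-1},
  {"rx":0,"ry":0,"rz":0.084,"dx":2,"dy":5.2,"dz":0,"fingers":-1},
  {"rx":0,"ry":0,"rz":0.084,"dx":2,"dy":5.2,"dz":0,"fingers":-1},
  {"rx":0,"ry":0,"rz":0.084,"dx":2,"dy":5.2,"dz":0,"fingers":-1},
  {"rx":0,"ry":0,"rz":0.084,"dx":2,"dy":5.2,"dz":0,"fingers":-1},
])

```text
clock: 2.02
ee_pos: [0.5096, 0.2716, 0.3199]
eef_rot: [2.126, 2.313, -0.001]
ft_force: [0.8, -1.2, 0.5]
opening: 0.0857
grip_force: 0.0
```

Run:
```python
from h import *
st(); c=cam('wrist'); W=cloud(c); save(c,'w1',None,1.2)
rect(W,(.511,.2755),.045,.16,.18,'plate')
rect(W,(.535,.278),.13,.14,.156,'boards')
print(c['mount'].round(3))
```

```text
t 2.025 tcp [0.5096 0.2716 0.3199] yaw_y deg 4.82 z [-0. -0. -1.] F [ 0.8 -1.2  0.5] op 0.0857 q [ 0.3   0.27  1.31 -0.    1.56  0.21]
plate 583 mean [0.5133 0.2757 0.1696] rect [513.6 273.9] [ 7.9 64.1] 4.8
boards 4843 mean [0.5386 0.2826 0.1485] rect [555.5 314.1] [234.  176.5] 4.9
[[-0.    -0.95  -0.312  0.079]
 [ 1.     0.    -0.001  0.   ]
 [ 0.001 -0.312  0.95  -0.142]
 [ 0.     0.     0.     1.   ]]
```

View pics/w1.png

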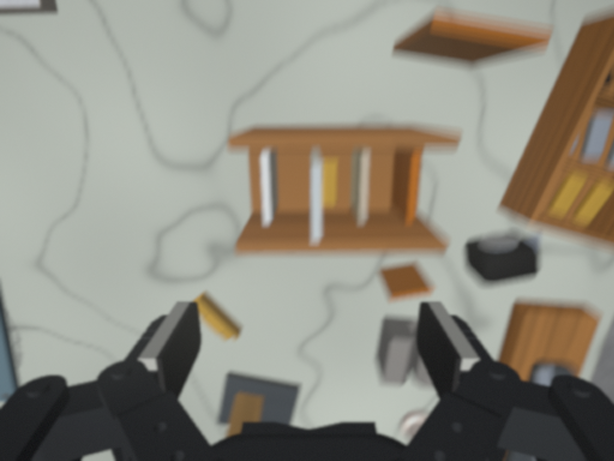

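The wrist view shows the plate edge-on at (317,195) between its neighbours, with the keep at (330,180) on its +x side. The position and yaw (4.8°) agree with the top camera. I'll descend and pinch it.

Request:
servo_tool([
  {"rx":0,"ry":0,"rz":0,"dx":0.35,"dy":0.3,"dz":-5,"fingers":-1},
  {"rx":0,"ry":0,"rz":0,"dx":0,"dy":0,"dz":-5,"fingers":-1},
  {"rx":0,"ry":0,"rz":0,"dx":0,"dy":0,"dz":-4,"fingers":-1},
  {"rx":0,"ry":0,"rz":0,"dx":0,"dy":0,"dz":-3,"fingers":-1},
  {"rx":0,"ry":0,"rz":0,"dx":0,"dy":0,"dz":-1.2,"fingers":-1},
])

```text
clock: 2.7
ee_pos: [0.5114, 0.2722, 0.136]
eef_rot: [-2.129, -2.308, 0.006]
ft_force: [0.5, 0.2, 0.1]
opening: 0.0852
grip_force: 0.0
```

Request:
servo_tool([
  {"rx":0,"ry":0,"rz":0,"dx":0,"dy":0,"dz":0,"fingers":1},
  {"rx":0,"ry":0,"rz":0,"dx":0,"dy":0,"dz":0,"fingers":1},
  {"rx":0,"ry":0,"rz":0,"dx":0,"dy":0,"dz":0,"fingers":1},
  {"rx":0,"ry":0,"rz":0,"dx":0,"dy":0,"dz":0,"fingers":1},
  {"rx":0,"ry":0,"rz":0,"dx":0,"dy":0,"dz":0,"fingers":1},
])

```text
clock: 3.32
ee_pos: [0.5134, 0.2729, 0.1391]
eef_rot: [2.129, 2.309, 0.003]
ft_force: [-0.0, -0.7, 3.5]
opening: 0.0073
grip_force: 59.3
```

Request:
servo_tool([
  {"rx":0,"ry":0,"rz":0,"dx":0,"dy":0,"dz":1,"fingers":1},
  {"rx":0,"ry":0,"rz":0,"dx":0,"dy":0,"dz":2,"fingers":1},
  {"rx":0,"ry":0,"rz":0,"dx":0,"dy":0,"dz":2,"fingers":1},
  {"rx":0,"ry":0,"rz":0,"dx":0,"dy":0,"dz":2,"fingers":1},
  {"rx":0,"ry":0,"rz":0,"dx":0,"dy":0,"dz":3,"fingers":1},
])

```text
clock: 3.95
ee_pos: [0.5117, 0.2725, 0.2379]
eef_rot: [-2.128, -2.308, 0.005]
ft_force: [0.3, 0.0, -3.1]
opening: 0.007
grip_force: 58.8
```

Request:
servo_tool([
  {"rx":0,"ry":0,"rz":0,"dx":0,"dy":0,"dz":3,"fingers":1},
  {"rx":0,"ry":0,"rz":0,"dx":0,"dy":0,"dz":3,"fingers":1},
  {"rx":0,"ry":0,"rz":0,"dx":0,"dy":0,"dz":3,"fingers":1},
  {"rx":0,"ry":0,"rz":0,"dx":0,"dy":0,"dz":0,"fingers":1},
  {"rx":0,"ry":0,"rz":0,"dx":0,"dy":0,"dz":0,"fingers":1},
])

```text
clock: 4.58
ee_pos: [0.5121, 0.2726, 0.3267]
eef_rot: [-2.129, -2.309, 0.003]
ft_force: [1.1, 0.1, -3.5]
opening: 0.007
grip_force: 58.9
```

Run:
```python
from h import *
s=st(); c=cam('wrist'); W=cloud(c); e=s['ee_pos']
P=rect(W,e[:2],.05,e[2]-.01,e[2]+.06,'near tcp')
c=cam('scene');S=cloud(c); save(c,'s2',(200,80,400,330),2.4)
P=rect(S,e[:2],.045,.18,.37,'plate scene'); print(P[:,2].min())
c=cam('top');W=cloud(c); 
rect(W,(.662,.045),.06,.048,.06,'block')
```

```text
t 4.575 tcp [0.5121 0.2726 0.3267] yaw_y deg 4.64 z [-0.002 -0.001 -1.   ] F [ 1.1  0.1 -3.5] op 0.007 q [0.3  0.27 1.29 0.   1.58 0.22]
near tcp 14934 mean [0.512  0.2788 0.37  ] rect [511.5 273.9] [60.  83.4] 65.5
plate scene 1673 mean [0.5176 0.2787 0.2854] rect [519.8 277.4] [44.7 61. ] 31.7
0.1961024819740148
block 626 mean [0.6623 0.0446 0.0532] rect [662.9  45.2] [81.1 69. ] 0.3
```

View pics/s2.png

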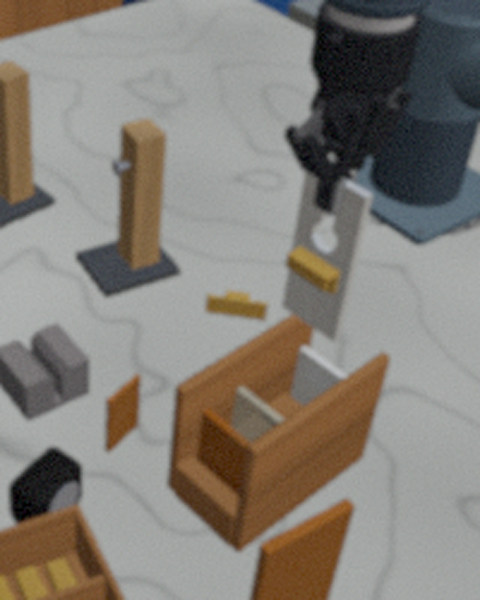

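The view shows the plate lifted clean at (325,250) with the keep to the front. The glass stays in the stand, and the block is at (45,370). Next is the block.

Request:
servo_tool([
  {"rx":0,"ry":0,"rz":-0.02,"dx":3,"dy":-4.55,"dz":0,"fingers":1},
  {"rx":0,"ry":0,"rz":-0.02,"dx":3,"dy":-4.55,"dz":0,"fingers":1},
  {"rx":0,"ry":0,"rz":-0.02,"dx":3,"dy":-4.55,"dz":0,"fingers":1},
  {"rx":0,"ry":0,"rz":-0.02,"dx":3,"dy":-4.55,"dz":0,"fingers":1},
  {"rx":0,"ry":0,"rz":0,"dx":3,"dy":-4.55,"dz":0,"fingers":1},
])

```text
clock: 5.35
ee_pos: [0.6633, 0.0438, 0.3268]
eef_rot: [-2.219, -2.221, 0.002]
ft_force: [0.9, 0.9, -2.7]
opening: 0.0067
grip_force: 59.1
```

Request:
servo_tool([
  {"rx":0,"ry":0,"rz":0,"dx":0,"dy":0,"dz":-3,"fingers":1},
  {"rx":0,"ry":0,"rz":0,"dx":0,"dy":0,"dz":-3,"fingers":1},
  {"rx":0,"ry":0,"rz":0,"dx":0,"dy":0,"dz":-3,"fingers":1},
  {"rx":0,"ry":0,"rz":0,"dx":0,"dy":0,"dz":-1,"fingers":1},
  {"rx":0,"ry":0,"rz":0,"dx":0,"dy":0,"dz":0,"fingers":1},
])

```text
clock: 5.98
ee_pos: [0.6624, 0.0453, 0.2273]
eef_rot: [-2.219, -2.222, 0.002]
ft_force: [-0.0, -1.1, -2.3]
opening: 0.0069
grip_force: 59.5
```

Run:
```python
from h import *
s=st(); e=s['ee_pos']
for n in('wrist','scene'):
    c=cam(n);W=cloud(c); save(c,'b_'+n,None,1.2)
    P=rect(W,(.6625,.045),.05,.049,.058,n+' block')
    P=rect(W,e[:2],.045,.09,.26,n+' plate/fingers')
    Q=P[(P[:,2]<.2)]
    for z0,z1 in((.07,.1),(.1,.12),(.15,.2)): 
        q=W.reshape(-1,3); q=q[(q[:,2]>z0)&(q[:,2]<z1)&(abs(q[:,0]-e[0])<.03)&(abs(q[:,1]-e[1])<.05)]
        if len(q): print(z0,len(q),np.percentile(q,[5,50,95],axis=0).round(4).tolist())
```

```text
t 5.975 tcp [0.6624 0.0453 0.2273] yaw_y deg 0.06 z [-0.002  0.    -1.   ] F [-0.  -1.1 -2.3] op 0.0069 q [-0.1   0.47  1.24  0.    1.44 -0.1 ]
wrist block 3295 mean [0.6623 0.0487 0.0537] rect [665.7  42.5] [70.6 80.2] 89.0
wrist plate/fingers 6745 mean [0.6658 0.055  0.2286] rect [664.8  46.5] [38.9 65.1] 0.0
0.1 45 [[0.6584, 0.0785, 0.1009], [0.6625, 0.0787, 0.1112], [0.6658, 0.0789, 0.1197]]
0.15 1783 [[0.6613, 0.0289, 0.1651], [0.6752, 0.0546, 0.1757], [0.6833, 0.0785, 0.1853]]
scene block 458 mean [0.6705 0.0464 0.0541] rect [666.4  42.7] [74.8 81.7] 89.5
scene plate/fingers 840 mean [0.6693 0.0556 0.1858] rect [666.5  47. ] [67.5 40.1] 89.3
0.1 92 [[0.6627, 0.0169, 0.102], [0.6674, 0.0508, 0.1109], [0.6688, 0.0786, 0.1193]]
0.15 338 [[0.6613, 0.0217, 0.1564], [0.6683, 0.0562, 0.1783], [0.6859, 0.0781, 0.1965]]
```

Request:
servo_tool([
  {"rx":0,"ry":0,"rz":0,"dx":0.25,"dy":-0.1,"dz":-1,"fingers":1},
  {"rx":0,"ry":0,"rz":0,"dx":0,"dy":0,"dz":-1.5,"fingers":1},
  {"rx":0,"ry":0,"rz":0,"dx":0,"dy":0,"dz":-1,"fingers":1},
  {"rx":0,"ry":0,"rz":0,"dx":0,"dy":0,"dz":0,"fingers":1},
])

```text
clock: 6.58
ee_pos: [0.6644, 0.0444, 0.1914]
eef_rot: [-2.219, -2.221, 0.003]
ft_force: [-0.5, 0.6, -3.3]
opening: 0.007
grip_force: 59.5
```

Run:
```python
from h import *
s=st(); e=s['ee_pos']
c=cam('wrist');W=cloud(c).reshape(-1,3); save(c,'b2w',None,1.2)
for y0 in np.arange(.0,.095,.01):
    b=W[(abs(W[:,1]-y0-.005)<.005)&(abs(W[:,0]-.664)<.045)]
    t=b[(b[:,2]>.050)&(b[:,2]<.058)]; m=b[(b[:,2]>.065)&(b[:,2]<.11)]
    if len(t)>10:
        x=np.sort(t[:,0]); g=np.diff(x); i=g.argmax(); print(round(y0,3),'top',x[[0,-1]].round(4),'gap',x[i:i+2].round(4),'plate',np.percentile(m[:,0],[3,97]).round(4) if len(m)>5 else None)
```

```text
t 6.575 tcp [0.6644 0.0444 0.1914] yaw_y deg 0.06 z [-0.003  0.    -1.   ] F [-0.5  0.6 -3.3] op 0.007 q [-0.1   0.49  1.28 -0.    1.37 -0.1 ]
0.0 top [0.6249 0.7047] gap [0.6537 0.6959] plate None
0.01 top [0.6249 0.7052] gap [0.6547 0.6956] plate None
0.02 top [0.6254 0.7052] gap [0.6548 0.6953] plate None
0.03 top [0.6258 0.7055] gap [0.6558 0.6959] plate None
0.04 top [0.6262 0.7057] gap [0.6568 0.6745] plate None
0.05 top [0.6259 0.7056] gap [0.6568 0.6753] plate None
0.06 top [0.626  0.7059] gap [0.6578 0.6742] plate None
0.07 top [0.6264 0.7062] gap [0.6579 0.6751] plate [0.6601 0.6676]
```

View pics/b2w.png

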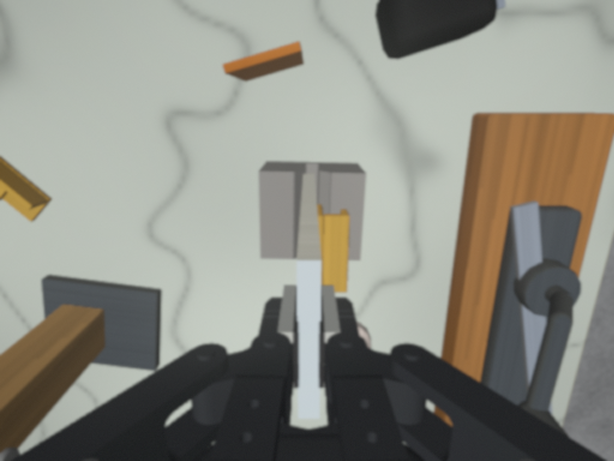

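The wrist view shows the plate over the block with the slot at (310,170). The slot lies about 2 mm further in +x and is turned about -1°. I'll correct for both and lower.

Request:
servo_tool([
  {"rx":0,"ry":0,"rz":-0.015,"dx":0.2,"dy":0,"dz":0,"fingers":1},
  {"rx":0,"ry":0,"rz":0,"dx":0,"dy":0,"dz":-1.2,"fingers":1},
  {"rx":0,"ry":0,"rz":0,"dx":0,"dy":0,"dz":-1,"fingers":1},
  {"rx":0,"ry":0,"rz":0,"dx":0,"dy":0,"dz":0,"fingers":1},
])

```text
clock: 7.12
ee_pos: [0.6663, 0.0444, 0.1694]
eef_rot: [-2.235, -2.204, 0.003]
ft_force: [0.2, -0.3, -3.2]
opening: 0.0073
grip_force: 60.5
```

Request:
servo_tool([
  {"rx":0,"ry":0,"rz":0,"dx":0,"dy":0,"dz":-1,"fingers":1},
  {"rx":0,"ry":0,"rz":0,"dx":0,"dy":0,"dz":-1,"fingers":1},
  {"rx":0,"ry":0,"rz":0,"dx":0,"dy":0,"dz":0,"fingers":1},
])

```text
clock: 7.5
ee_pos: [0.6667, 0.0443, 0.1497]
eef_rot: [-2.236, -2.205, 0.002]
ft_force: [-0.3, 0.0, -3.3]
opening: 0.007
grip_force: 60.4
```

Request:
servo_tool([
  {"rx":0,"ry":0,"rz":0,"dx":0,"dy":0,"dz":-0.8,"fingers":1},
  {"rx":0,"ry":0,"rz":0,"dx":0,"dy":0,"dz":-0.4,"fingers":1},
  {"rx":0,"ry":0,"rz":0,"dx":0,"dy":0,"dz":0,"fingers":1},
])

```text
clock: 7.88
ee_pos: [0.6672, 0.0443, 0.1387]
eef_rot: [-2.237, -2.206, 0.0]
ft_force: [-1.4, 0.1, -3.5]
opening: 0.0071
grip_force: 60.4
```

Request:
servo_tool([
  {"rx":0,"ry":0,"rz":0,"dx":0,"dy":0,"dz":-0.2,"fingers":1},
  {"rx":0,"ry":0,"rz":0,"dx":0,"dy":0,"dz":0,"fingers":1},
])

```text
clock: 8.12
ee_pos: [0.6673, 0.0443, 0.1373]
eef_rot: [2.237, 2.206, -0.0]
ft_force: [-0.9, -0.2, -1.8]
opening: 0.0073
grip_force: 60.7
```

Request:
servo_tool([
  {"rx":0,"ry":0,"rz":0,"dx":0,"dy":0,"dz":0,"fingers":-1},
  {"rx":0,"ry":0,"rz":0,"dx":0,"dy":0,"dz":0,"fingers":-1},
  {"rx":0,"ry":0,"rz":0,"dx":0,"dy":0,"dz":0,"fingers":-1},
  {"rx":0,"ry":0,"rz":0,"dx":0,"dy":0,"dz":0,"fingers":-1},
  {"rx":0,"ry":0,"rz":0,"dx":0,"dy":0,"dz":0,"fingers":-1},
])

```text
clock: 8.75
ee_pos: [0.6674, 0.0443, 0.1373]
eef_rot: [2.237, 2.206, 0.0]
ft_force: [0.4, -0.3, -0.0]
opening: 0.0857
grip_force: 0.0
```

Request:
servo_tool([
  {"rx":0,"ry":0,"rz":0,"dx":0,"dy":0,"dz":2,"fingers":-1},
  {"rx":0,"ry":0,"rz":0,"dx":0,"dy":0,"dz":3,"fingers":-1},
  {"rx":0,"ry":0,"rz":0,"dx":0,"dy":0,"dz":4,"fingers":-1},
  {"rx":0,"ry":0,"rz":0,"dx":0,"dy":0,"dz":4,"fingers":-1},
  {"rx":0,"ry":0,"rz":0,"dx":0,"dy":0,"dz":1,"fingers":-1},
])

```text
clock: 9.38
ee_pos: [0.6686, 0.0442, 0.2808]
eef_rot: [2.234, 2.203, 0.006]
ft_force: [-0.2, 0.1, -0.3]
opening: 0.0858
grip_force: 0.0
```

Request:
servo_tool([
  {"rx":0,"ry":0,"rz":0.175,"dx":0,"dy":0,"dz":0,"fingers":-1},
  {"rx":0,"ry":0,"rz":0.175,"dx":0,"dy":0,"dz":0,"fingers":-1},
  {"rx":0,"ry":0,"rz":0.175,"dx":0,"dy":0,"dz":0,"fingers":-1},
  {"rx":0,"ry":0,"rz":0.175,"dx":0,"dy":0,"dz":0,"fingers":-1},
  {"rx":0,"ry":0,"rz":0.175,"dx":0,"dy":0,"dz":0,"fingers":-1},
])

```text
clock: 10.0
ee_pos: [0.6668, 0.0443, 0.2756]
eef_rot: [-1.082, -2.947, 0.001]
ft_force: [-0.5, -0.1, -0.5]
opening: 0.0854
grip_force: 0.0
```

Request:
servo_tool([
  {"rx":0,"ry":0,"rz":0.175,"dx":0,"dy":0,"dz":0,"fingers":-1},
  {"rx":0,"ry":0,"rz":0.175,"dx":0,"dy":0,"dz":0,"fingers":-1},
  {"rx":0,"ry":0,"rz":0.175,"dx":0,"dy":0,"dz":0,"fingers":-1},
  {"rx":0,"ry":0,"rz":0.17,"dx":0,"dy":0,"dz":0,"fingers":-1},
  {"rx":0,"ry":0,"rz":0,"dx":0,"dy":0,"dz":0,"fingers":-1},
])

```text
clock: 10.62
ee_pos: [0.6668, 0.0443, 0.2758]
eef_rot: [-0.026, -3.139, -0.0]
ft_force: [0.5, 0.1, -0.4]
opening: 0.0852
grip_force: 0.0
```

Run:
```python
from h import *
s=st(); c=cam('wrist'); W=cloud(c)
rect(W,(.666,.045),.045,.155,.18,'plate top')
c=cam('scene'); S=cloud(c); save(c,'s3',None,1.2)
rect(S,(.666,.045),.045,.16,.18,'plate top scene')
for z0,z1 in ((.06,.1),(.1,.16),(.16,.18)):
    q=S.reshape(-1,3); q=q[(q[:,2]>z0)&(q[:,2]<z1)&(abs(q[:,0]-.666)<.04)&(abs(q[:,1]-.045)<.05)]; print(z0,len(q),np.percentile(q,[3,50,97],axis=0).round(4).tolist())
```

```text
t 10.625 tcp [0.6668 0.0443 0.2758] yaw_y deg 89.07 z [-0.002  0.    -1.   ] F [ 0.5  0.1 -0.4] op 0.0852 q [-0.1   0.46  1.14 -0.    1.55 -1.65]
plate top 986 mean [0.6656 0.0454 0.1656] rect [666.5  45.3] [63.9  8.3] 89.2
plate top scene 99 mean [0.669  0.0479 0.1667] rect [667.6  46.3] [66.1  9.5] 89.8
0.06 253 [[0.6652, 0.0191, 0.0654], [0.6746, 0.0546, 0.086], [0.6898, 0.078, 0.0984]]
0.1 262 [[0.6645, 0.0155, 0.1013], [0.6712, 0.0558, 0.1306], [0.6729, 0.0782, 0.1586]]
0.16 99 [[0.664, 0.0151, 0.1608], [0.6701, 0.0488, 0.1678], [0.6723, 0.0777, 0.1699]]
```

View pics/s3.png

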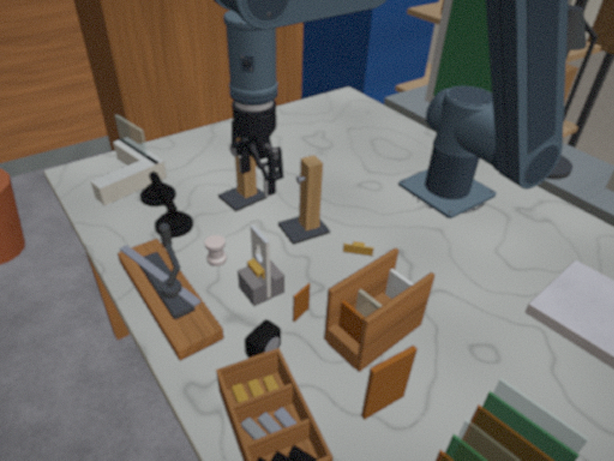

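The scene view shows the plate standing upright in the block at (260,265), with the keep at (255,268) facing +x. Its top is at z≈0.167 as it should be. I'll regrasp it by its side edges.

Request:
servo_tool([
  {"rx":0,"ry":0,"rz":0,"dx":-0.05,"dy":0.1,"dz":-4,"fingers":-1},
  {"rx":0,"ry":0,"rz":0,"dx":0,"dy":0,"dz":-4,"fingers":-1},
  {"rx":0,"ry":0,"rz":0,"dx":0,"dy":0,"dz":-3.5,"fingers":-1},
  {"rx":0,"ry":0,"rz":0,"dx":0,"dy":0,"dz":-2.3,"fingers":-1},
  {"rx":0,"ry":0,"rz":0,"dx":0,"dy":0,"dz":0,"fingers":-1},
])

```text
clock: 11.35
ee_pos: [0.6651, 0.0454, 0.1366]
eef_rot: [-0.027, -3.136, -0.001]
ft_force: [0.1, 1.2, 0.6]
opening: 0.0857
grip_force: 0.0
```

Request:
servo_tool([
  {"rx":0,"ry":0,"rz":0,"dx":0,"dy":0,"dz":0,"fingers":1},
  {"rx":0,"ry":0,"rz":0,"dx":0,"dy":0,"dz":0,"fingers":1},
  {"rx":0,"ry":0,"rz":0,"dx":0,"dy":0,"dz":0,"fingers":1},
  {"rx":0,"ry":0,"rz":0,"dx":0,"dy":0,"dz":0,"fingers":1},
])

```text
clock: 11.85
ee_pos: [0.6679, 0.0454, 0.1413]
eef_rot: [0.023, 3.138, -0.0]
ft_force: [-0.4, 1.1, 6.6]
opening: 0.0623
grip_force: 66.7
```

Request:
servo_tool([
  {"rx":0,"ry":0,"rz":0,"dx":0,"dy":0,"dz":1,"fingers":1},
  {"rx":0,"ry":0,"rz":0,"dx":0,"dy":0,"dz":1.5,"fingers":1},
  {"rx":0,"ry":0,"rz":0,"dx":0,"dy":0,"dz":1.5,"fingers":1},
  {"rx":0,"ry":0,"rz":0,"dx":0,"dy":0,"dz":2,"fingers":1},
  {"rx":0,"ry":0,"rz":0,"dx":0,"dy":0,"dz":2,"fingers":1},
])

```text
clock: 12.48
ee_pos: [0.6668, 0.0452, 0.2206]
eef_rot: [0.023, 3.141, -0.0]
ft_force: [0.5, 0.0, -2.4]
opening: 0.0625
grip_force: 66.1
```

Request:
servo_tool([
  {"rx":0,"ry":0,"rz":-0.03,"dx":-3.3,"dy":-3.3,"dz":0,"fingers":1},
  {"rx":0,"ry":0,"rz":-0.03,"dx":-3.3,"dy":-3.3,"dz":0,"fingers":1},
  {"rx":0,"ry":0,"rz":-0.03,"dx":-3.3,"dy":-3.3,"dz":0,"fingers":1},
  {"rx":0,"ry":0,"rz":-0.028,"dx":-3.3,"dy":-3.4,"dz":0,"fingers":1},
  {"rx":0,"ry":0,"rz":0,"dx":0,"dy":0,"dz":0,"fingers":1},
])

```text
clock: 13.1
ee_pos: [0.533, -0.0898, 0.2204]
eef_rot: [-0.214, -3.134, 0.002]
ft_force: [0.4, 1.0, -3.2]
opening: 0.0625
grip_force: 66.7
```

Run:
```python
from h import *
s=st(); e=s['ee_pos']
a=np.radians(-7.7); ux=np.array([np.cos(a),np.sin(a)]); uy=np.array([-np.sin(a),np.cos(a)])
F=np.array([.4616,-.0806])
for n in ('wrist','scene','top'):
    c=cam(n); W=cloud(c); save(c,'p_'+n,None,1.2)
    print('--',n)
    P=rect(W,(.4418,-.0779),.04,.198,.21,'posttop')
    rect(W,e[:2],.045,e[2]+.018,e[2]+.035,'platetop')
    Q=W.reshape(-1,3); L=np.c_[(Q[:,:2]-F)@ux,(Q[:,:2]-F)@uy,Q[:,2]]
    # screw
    m=(L[:,0]>.003)&(L[:,0]<.03)&(abs(L[:,1])<.02)&(abs(L[:,2]-.16)<.02)
    if m.sum()>5: print('screw L',m.sum(),np.percentile(L[m],[3,50,97],axis=0).round(4).tolist())
    for z0,z1 in((-.14,-.1),(-.1,-.05),(-.05,-.01),(0.01,.03)):
        m=(abs(L[:,0]-.075)<.035)&(abs(L[:,1])<.05)&(L[:,2]>e[2]+z0)&(L[:,2]<e[2]+z1)
        if m.sum()>5: print('plate L',z0,m.sum(),np.percentile(L[m],[3,50,97],axis=0).round(4).tolist())
    np.savez('p_'+n,W=W,im=c['img'])
```

```text
t 13.1 tcp [ 0.533  -0.0898  0.2204] yaw_y deg 82.18 z [-0.    -0.001 -1.   ] F [ 0.4  1.  -3.2] op 0.0625 q [-0.37  0.25  1.57 -0.    1.32 -1.81]
-- wrist
posttop 8374 mean [ 0.4437 -0.0805  0.2046] rect [444.4 -80.6] [44.2 40. ] 82.1
platetop 5799 mean [ 0.5298 -0.0904  0.2461] rect [532.9 -90.5] [90.1 23.9] 82.1
screw L 480 [[0.0067, -0.0109, 0.1598], [0.0151, -0.0027, 0.1646], [0.0194, 0.0055, 0.1698]]
plate L -0.14 845 [[0.0665, -0.0297, 0.0871], [0.0669, 0.0005, 0.1042], [0.0673, 0.0302, 0.1192]]
plate L -0.1 2408 [[0.0667, -0.0297, 0.1226], [0.0672, -0.0003, 0.1537], [0.0899, 0.0297, 0.1691]]
plate L -0.05 2677 [[0.0669, -0.0305, 0.1718], [0.0675, -0.0003, 0.19], [0.0738, 0.03, 0.2094]]
plate L 0.01 6760 [[0.0612, -0.041, 0.2315], [0.0678, -0.0007, 0.2449], [0.0758, 0.0399, 0.2488]]
-- scene
posttop 157 mean [ 0.448  -0.0766  0.2042] rect [446.  -78.6] [48.5 41.2] 81.2
platetop 121 mean [ 0.5383 -0.0885  0.2468] rect [538.2 -87.8] [87.1 23.3] 79.6
screw L 82 [[0.0032, -0.0169, 0.1447], [0.0046, 0.0003, 0.1635], [0.0211, 0.0166, 0.1787]]
plate L -0.14 106 [[0.0694, -0.0268, 0.0884], [0.0769, 0.0126, 0.104], [0.0784, 0.0347, 0.1194]]
plate L -0.1 217 [[0.0702, -0.0201, 0.1227], [0.0789, 0.0161, 0.159], [0.0959, 0.0349, 0.169]]
plate L -0.05 157 [[0.0701, -0.0305, 0.1719], [0.0766, 0.0061, 0.1889], [0.0786, 0.0343, 0.2096]]
plate L 0.01 139 [[0.067, -0.0327, 0.2321], [0.0776, -0.0024, 0.2435], [0.0858, 0.046, 0.2498]]
-- top
posttop 353 mean [ 0.4413 -0.0777  0.2043] rect [441.8 -77.8] [44. 40.] 82.0
platetop 3
screw L 29 [[0.0042, -0.0085, 0.1594], [0.0123, -0.0005, 0.1638], [0.0157, 0.0077, 0.1708]]
plate L -0.14 55 [[0.0655, -0.0238, 0.0874], [0.0662, 0.0083, 0.1035], [0.0672, 0.0365, 0.1199]]
plate L -0.1 62 [[0.0658, -0.0212, 0.1227], [0.0662, 0.0143, 0.1415], [0.069, 0.0365, 0.1673]]
plate L -0.05 27 [[0.0661, 0.0103, 0.1715], [0.0667, 0.0234, 0.1837], [0.0683, 0.0356, 0.2076]]
```

View pics/p_scene.png

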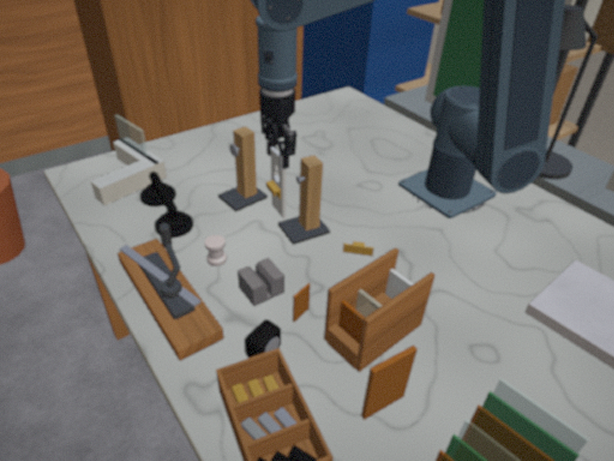

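View pics/p_wrist.png

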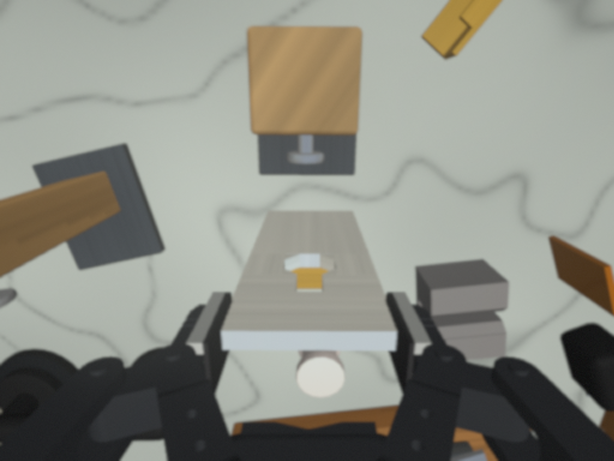

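The scene view shows the plate held in front of the small post at (278,190). The wrist view shows the plate's back face with its eye at (309,262), and the screw at (305,150) nearly in line. The wrist cloud has the post, screw and plate in one frame, so I'll read the offsets from it.

```bash
cat > off.py <<'E'
from h import *
def off(W,e):
    a=np.radians(-7.8); ux=np.array([np.cos(a),np.sin(a)]); uy=np.array([-np.sin(a),np.cos(a)])
    P=rect(W,(.4444,-.0806),.04,.2,.21,'posttop'); q=cv2.minAreaRect((P[:,:2]*1000).astype(np.float32))
    F=np.array(q[0])/1000+.02*ux
    Q=W.reshape(-1,3); L=np.c_[(Q[:,:2]-F)@ux,(Q[:,:2]-F)@uy,Q[:,2]]
    eL=np.r_[(e[:2]-F)@ux,(e[:2]-F)@uy,e[2]]; print('tcp L',eL.round(4))
    # back face: within 2mm of eL.x-4mm
    b=L[(abs(L[:,0]-(eL[0]-.004))<.004)&(abs(L[:,1]-eL[1])<.034)&(L[:,2]>eL[2]-.15)&(L[:,2]<eL[2]+.0)]
    A=np.c_[b[:,1],b[:,2],np.ones(len(b))]; k=np.linalg.lstsq(A,b[:,0],rcond=None)[0]
    print('back face: yaw slope',k[0].round(4),'tilt',k[1].round(4),'x',np.median(b[:,0]).round(4),'zmin',np.sort(b[:,2])[[0,5,20]].round(4))
    for z in np.arange(eL[2]-.13,eL[2],.01):
        r=np.sort(b[abs(b[:,2]-z)<.005][:,1])
        if len(r)>5:
            i=np.diff(r).argmax(); print('z',round(z,3),'y',r[[0,-1]].round(4),'mid',round(r[[0,-1]].mean(),4),'gap',r[i:i+2].round(4))
    t=L[(abs(L[:,0]-eL[0])<.004)&(abs(L[:,1]-eL[1])<.025)&(L[:,2]>eL[2])&(L[:,2]<eL[2]+.045)]
    print('top z',np.percentile(t[:,2],[50,90,97]).round(4))
    h=b[abs(b[:,1]-eL[1])<.004]; z=np.sort(h[:,2]); g=np.diff(z); i=np.argsort(g)[-2:]; print('col gaps',[(z[j].round(4),z[j+1].round(4)) for j in i])
    s=L[(L[:,0]>.004)&(L[:,0]<.025)&(abs(L[:,1])<.02)&(abs(L[:,2]-.16)<.02)]
    print('screw',len(s),np.percentile(s,[2,50,98],axis=0).round(4).tolist())
E
python3 - <<'E'
from off import *
off(np.load('p_wrist.npz')['W'],env.sense()['ee_pos'])
E
```

```text
posttop 8374 mean [ 0.4437 -0.0805  0.2046] rect [444.4 -80.6] [44.2 40. ] 82.1
tcp L [0.0711 0.0055 0.22  ]
back face: yaw slope -0.0003 tilt 0.0074 x 0.0643 zmin [0.0861 0.0866 0.0871]
z 0.09 y [-0.0284  0.0347] mid 0.0032 gap [0.0021 0.003 ]
z 0.1 y [-0.0282  0.0348] mid 0.0033 gap [0.0012 0.0021]
z 0.11 y [-0.0284  0.0344] mid 0.003 gap [0.0021 0.003 ]
z 0.12 y [-0.0284  0.0343] mid 0.003 gap [0.0021 0.0029]
z 0.13 y [-0.0285  0.0345] mid 0.003 gap [0.0021 0.0029]
z 0.14 y [-0.0282  0.0346] mid 0.0032 gap [0.0022 0.0029]
z 0.15 y [-0.0285  0.0344] mid 0.0029 gap [0.0022 0.0029]
z 0.16 y [-0.0285  0.0343] mid 0.0029 gap [0.0022 0.0029]
z 0.17 y [-0.0285  0.0343] mid 0.0029 gap [0.0022 0.0028]
z 0.18 y [-0.0285  0.0343] mid 0.0029 gap [-0.0036  0.0022]
z 0.19 y [-0.0283  0.0343] mid 0.003 gap [-0.0077  0.0139]
z 0.2 y [-0.0285  0.0341] mid 0.0028 gap [-0.0038  0.0083]
z 0.21 y [-0.0285  0.0342] mid 0.0028 gap [-0.0038  0.0081]
top z [0.2469 0.2476 0.2479]
col gaps [(np.float64(0.1237), np.float64(0.1255)), (np.float64(0.1764), np.float64(0.1996))]
screw 454 [[0.0043, -0.0091, 0.159], [0.0122, -0.0003, 0.165], [0.0165, 0.0085, 0.17]]
```

Request:
servo_tool([
  {"rx":0,"ry":0,"rz":0,"dx":-0.04,"dy":-0.31,"dz":-1.35,"fingers":1},
  {"rx":0,"ry":0,"rz":0,"dx":0,"dy":0,"dz":-1.35,"fingers":1},
  {"rx":0,"ry":0,"rz":0,"dx":-2,"dy":0.27,"dz":0,"fingers":1},
  {"rx":0,"ry":0,"rz":0,"dx":-1.8,"dy":0.25,"dz":0,"fingers":1},
  {"rx":0,"ry":0,"rz":0,"dx":0,"dy":0,"dz":0,"fingers":1},
])

```text
clock: 13.88
ee_pos: [0.4953, -0.0847, 0.191]
eef_rot: [-0.207, -3.132, -0.001]
ft_force: [0.3, 0.2, -3.3]
opening: 0.0625
grip_force: 66.8
```

Run:
```python
from off import *
s=st(); c=cam('wrist'); save(c,'w5',(150,40,360,300),2.2); off(cloud(c),s['ee_pos'])
```

```text
t 13.875 tcp [ 0.4953 -0.0847  0.191 ] yaw_y deg 82.43 z [-0.002  0.001 -1.   ] F [ 0.3  0.2 -3.3] op 0.0625 q [-0.39  0.21  1.71  0.    1.23 -1.83]
posttop 9816 mean [ 0.4436 -0.081   0.2046] rect [455.5 -88.5] [56.6 64.4] 82.0
tcp L [0.0188 0.0091 0.191 ]
back face: yaw slope -0.0046 tilt -0.0032 x 0.0143 zmin [0.126  0.1304 0.132 ]
z 0.131 y [-0.0231  0.0407] mid 0.0088 gap [-0.0057  0.0165]
z 0.141 y [-0.0233  0.0405] mid 0.0086 gap [0.0007 0.0014]
z 0.151 y [-0.0235  0.0407] mid 0.0086 gap [0.0021 0.0117]
z 0.161 y [-0.0235  0.0404] mid 0.0085 gap [-0.0032  0.0195]
z 0.171 y [-0.0237  0.0402] mid 0.0082 gap [0.0023 0.0145]
z 0.181 y [-0.0236  0.0403] mid 0.0084 gap [0.0024 0.0143]
top z [0.2173 0.2181 0.2184]
col gaps [(np.float64(0.1457), np.float64(0.1461)), (np.float64(0.1461), np.float64(0.1876))]
screw 1494 [[0.0137, -0.0193, 0.1415], [0.0144, -0.0037, 0.1551], [0.0214, 0.0193, 0.1793]]
```

View pics/w5.png

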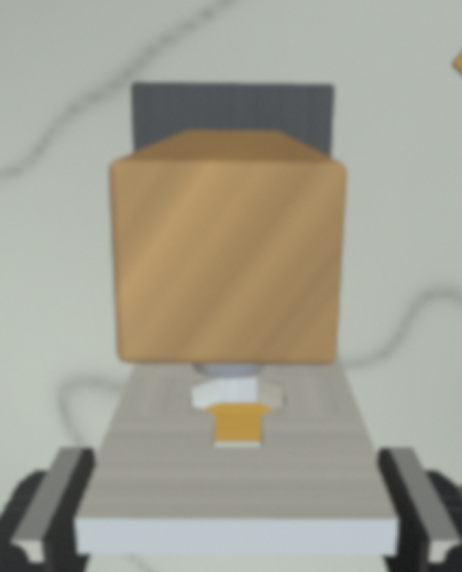

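The crop shows the screw head at (228,368) just behind the plate and the eye at (237,395), so the plate is about 2.5 mm too far in +y and 2 mm low. I'll correct that and recheck, keeping the plate's points out of the post-top fit.

Request:
servo_tool([
  {"rx":0,"ry":0,"rz":0,"dx":-0.03,"dy":-0.25,"dz":0.2,"fingers":1},
  {"rx":0,"ry":0,"rz":0,"dx":0,"dy":0,"dz":0,"fingers":1},
  {"rx":0,"ry":0,"rz":0,"dx":0,"dy":0,"dz":0,"fingers":1},
])

```text
clock: 14.3
ee_pos: [0.4965, -0.0883, 0.1942]
eef_rot: [0.209, 3.135, 0.0]
ft_force: [-0.1, 0.5, -3.7]
opening: 0.0621
grip_force: 66.8
```

```bash
sed -i 's/(.4444,-.0806),.04,.2,.21/(.4400,-.0800),.031,.2,.21/' off.py
python3 - <<'E'
from off import *
s=st(); c=cam('wrist'); off(cloud(c),s['ee_pos'])
E
```

```text
t 14.3 tcp [ 0.4965 -0.0883  0.1942] yaw_y deg 82.39 z [ 0. -0. -1.] F [-0.1  0.5 -3.7] op 0.0621 q [-0.4   0.21  1.7   0.    1.24 -1.84]
posttop 9366 mean [ 0.4431 -0.0805  0.2046] rect [444.5 -80.6] [44.4 40.3] 81.9
tcp L [ 0.0325 -0.0006  0.1942]
back face: yaw slope -0.0034 tilt -0.0004 x 0.028 zmin [0.1216 0.1233 0.1246]
z 0.124 y [-0.033   0.0309] mid -0.0011 gap [-0.0119  0.0113]
z 0.134 y [-0.033   0.0309] mid -0.001 gap [-0.0033  0.0034]
z 0.144 y [-0.0331  0.0309] mid -0.0011 gap [-0.0019 -0.0013]
z 0.154 y [-0.0333  0.0307] mid -0.0013 gap [-0.0077  0.0006]
z 0.164 y [-0.0333  0.0308] mid -0.0012 gap [-0.0112  0.0104]
z 0.174 y [-0.0333  0.0307] mid -0.0013 gap [-0.0074  0.0047]
z 0.184 y [-0.0335  0.0306] mid -0.0015 gap [-0.0073  0.0046]
top z [0.2205 0.2213 0.2216]
col gaps [(np.float64(0.1434), np.float64(0.144)), (np.float64(0.1492), np.float64(0.1906))]
screw 207 [[0.0122, -0.0089, 0.1633], [0.0143, -0.0002, 0.1683], [0.0165, 0.008, 0.1701]]
```

The plate is within 1.5 mm in y and z, so I'll insert.

Request:
servo_tool([
  {"rx":0,"ry":0,"rz":0,"dx":-0.82,"dy":0.2,"dz":-0.1,"fingers":1},
  {"rx":0,"ry":0,"rz":0,"dx":-0.82,"dy":0.12,"dz":0,"fingers":1},
  {"rx":0,"ry":0,"rz":0,"dx":-0.82,"dy":0.12,"dz":0,"fingers":1},
  {"rx":0,"ry":0,"rz":0,"dx":0,"dy":0,"dz":0,"fingers":1},
])

```text
clock: 14.85
ee_pos: [0.4707, -0.0836, 0.1934]
eef_rot: [0.209, 3.135, -0.0]
ft_force: [0.3, -0.5, -2.9]
opening: 0.0623
grip_force: 66.8
```

Run:
```python
from off import *
s=st(); c=cam('wrist'); off(cloud(c),s['ee_pos'])
```

```text
t 14.85 tcp [ 0.4707 -0.0836  0.1934] yaw_y deg 82.38 z [ 0. -0. -1.] F [ 0.3 -0.5 -2.9] op 0.0623 q [-0.41  0.16  1.76 -0.    1.22 -1.85]
posttop 9543 mean [ 0.4463 -0.0803  0.2047] rect [446.1 -77.8] [61.8 43.7] 82.8
tcp L [ 0.0052 -0.0024  0.1934]
back face: yaw slope -0.0038 tilt 0.0049 x 0.0007 zmin [0.1444 0.1486 0.1538]
z 0.153 y [-0.035   0.0291] mid -0.0029 gap [-0.0324  0.027 ]
z 0.163 y [-0.0352  0.0288] mid -0.0032 gap [-0.031   0.0249]
z 0.173 y [-0.0352  0.0288] mid -0.0032 gap [-0.0296  0.0233]
z 0.183 y [-0.0352  0.0287] mid -0.0033 gap [-0.0281  0.0214]
top z [0.2198 0.2206 0.2209]
col gaps []Traceback (most recent call last):
  File "<stdin>", line 2, in <module>
  File "off.py", line 20, in off
    print('screw',len(s),np.percentile(s,[2,50,98],axis=0).round(4).tolist())
                         ~~~~~~~~~~~~~^^^^^^^^^^^^^^^^^^^^
    return _quantile_unchecked(
        a, q, axis, out, overwrite_input, method, keepdims, weights)
    return _ureduce(a,
                    func=_quantile_ureduce_func,
    ...<5 lines>...
                    overwrite_input=overwrite_input,
                    method=method)
    r = func(a, **kwargs)
    result = _quantile(arr,
                       quantiles=q,
    ...<2 lines>...
                       out=out,
                       weights=wgt)
    slices_having_nans = np.isnan(arr[-1, ...])
                                  ~~~^^^^^^^^^
IndexError: index -1 is out of bounds for axis 0 with size 0
```

No contact, with the back face about 2 mm off the post and centred within 0.5 mm. I'll slide it down.

Request:
servo_tool([
  {"rx":0,"ry":0,"rz":0,"dx":0,"dy":0,"dz":-0.6,"fingers":1},
  {"rx":0,"ry":0,"rz":0,"dx":0,"dy":0,"dz":-0.6,"fingers":1},
  {"rx":0,"ry":0,"rz":0,"dx":0,"dy":0,"dz":-0.6,"fingers":1},
  {"rx":0,"ry":0,"rz":0,"dx":0,"dy":0,"dz":-0.4,"fingers":1},
  {"rx":0,"ry":0,"rz":0,"dx":0,"dy":0,"dz":0,"fingers":1},
])

```text
clock: 15.52
ee_pos: [0.4713, -0.0836, 0.1707]
eef_rot: [-0.208, -3.134, -0.001]
ft_force: [-0.2, 0.8, -3.2]
opening: 0.0622
grip_force: 66.8
```

Request:
servo_tool([
  {"rx":0,"ry":0,"rz":0,"dx":0,"dy":0,"dz":-0.25,"fingers":1},
  {"rx":0,"ry":0,"rz":0,"dx":0,"dy":0,"dz":-0.15,"fingers":1},
  {"rx":0,"ry":0,"rz":0,"dx":0,"dy":0,"dz":0,"fingers":1},
])

```text
clock: 15.9
ee_pos: [0.4715, -0.0838, 0.1672]
eef_rot: [0.208, 3.135, -0.0]
ft_force: [1.6, -0.1, -2.3]
opening: 0.0626
grip_force: 66.8
```

Request:
servo_tool([
  {"rx":0,"ry":0,"rz":0,"dx":0,"dy":0,"dz":-0.1,"fingers":1},
  {"rx":0,"ry":0,"rz":0,"dx":0,"dy":0,"dz":0,"fingers":1},
  {"rx":0,"ry":0,"rz":0,"dx":0,"dy":0,"dz":0,"fingers":-1},
  {"rx":0,"ry":0,"rz":0,"dx":0,"dy":0,"dz":0,"fingers":-1},
  {"rx":0,"ry":0,"rz":0,"dx":0,"dy":0,"dz":0,"fingers":-1},
])

```text
clock: 16.52
ee_pos: [0.4716, -0.0838, 0.1662]
eef_rot: [0.209, 3.135, -0.0]
ft_force: [-0.9, 1.0, -0.0]
opening: 0.0853
grip_force: 0.0
```

Request:
servo_tool([
  {"rx":0,"ry":0,"rz":0,"dx":0,"dy":0,"dz":0,"fingers":-1},
  {"rx":0,"ry":0,"rz":0,"dx":0,"dy":0,"dz":2,"fingers":-1},
  {"rx":0,"ry":0,"rz":0,"dx":0,"dy":0,"dz":3,"fingers":-1},
  {"rx":0,"ry":0,"rz":0,"dx":0,"dy":0,"dz":5,"fingers":-1},
  {"rx":0,"ry":0,"rz":0,"dx":0,"dy":0,"dz":5,"fingers":-1},
])

```text
clock: 17.15
ee_pos: [0.4712, -0.0836, 0.3175]
eef_rot: [-0.209, -3.134, -0.0]
ft_force: [0.5, -0.7, -0.3]
opening: 0.0853
grip_force: 0.0
```

Run:
```python
from off import *
s=st(); a=np.radians(-7.8); ux=np.array([np.cos(a),np.sin(a)]); uy=np.array([-np.sin(a),np.cos(a)])
for n,C in(('wrist',(.4444,-.0806)),('top',(.4418,-.0779)),('scene',(.446,-.0786))):
    c=cam(n); W=cloud(c).reshape(-1,3)
    if n=='scene': save(c,'fin',(190,80,330,230),4)
    F=np.array(C)+.02*ux; L=np.c_[(W[:,:2]-F)@ux,(W[:,:2]-F)@uy,W[:,2]]
    t=L[(L[:,0]>.002)&(L[:,0]<.03)&(abs(L[:,1])<.05)&(L[:,2]>.18)&(L[:,2]<.202)]
    print(n,len(t),np.percentile(t,[3,50,97],axis=0).round(4).tolist())
    k=np.polyfit(t[:,1],t[:,2],1); print('roll slope',k.round(4))
    t=L[(L[:,0]>.008)&(L[:,0]<.05)&(abs(L[:,1])<.05)&(L[:,2]>.03)&(L[:,2]<.14)]
    if len(t)>5: print(' low',np.percentile(t,[1,50,99],axis=0).round(4).tolist())
```

```text
t 17.15 tcp [ 0.4712 -0.0836  0.3175] yaw_y deg 82.39 z [-0.  0. -1.] F [ 0.5 -0.7 -0.3] op 0.0853 q [-0.41  0.08  1.54 -0.    1.52 -1.85]
wrist 778 [[0.0031, -0.031, 0.1849], [0.0066, -0.0005, 0.1933], [0.0113, 0.0299, 0.1947]]
roll slope [0.0049 0.1928]
top 39 [[0.0034, -0.0018, 0.1841], [0.0061, 0.01, 0.1927], [0.0114, 0.0203, 0.1971]]
roll slope [0.0978 0.1913]
 low [[0.0208, 0.0016, 0.1082], [0.022, 0.0077, 0.1101], [0.0231, 0.0139, 0.1147]]
scene 91 [[0.0035, -0.0334, 0.1812], [0.0096, 0.0019, 0.1911], [0.0118, 0.031, 0.196]]
roll slope [-0.0166  0.1899]
 low [[0.0081, -0.0347, 0.0363], [0.0099, 0.0033, 0.1079], [0.028, 0.03, 0.1378]]
```

View pics/fin.png

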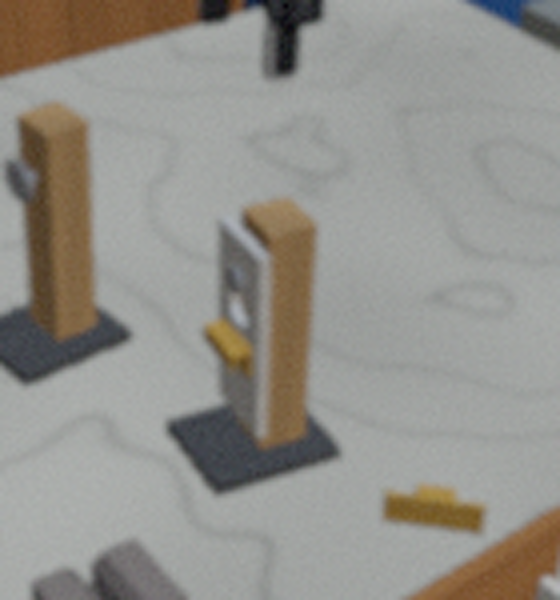

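The picture shows the plate hanging straight on the small post at (245,335). The screw head is at the top of the slot (237,275), the keep faces outwards at (230,345), and the plate's top is at z 0.194 as it should be. I'll hand it in.

```bash
python3 -c "
from cell import env
print(env.sign_off())"
```

```text
the job is handed in; nothing more can be done
None
```

The plate was set down upright in the grey block, regrasped by its side edges and hung fully home on the small-headed screw, keep outwards; I handed the job in at about 17 s of the 64 s, and no verdict came back.

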